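Lock the movement turntable

ROBOT

A 6-joint arm with a two-finger parallel gripper is mounted at the origin on the work surface. World frame = base frame: x ahead of the robot, y to its left, z up, the work surface at z = 0. Lengths are in mm, angles in rad, forces in N, time in s.
With the tool pointing down it reaches from about 300 to 775 mm from the base axis. Payload 14.6 kg.
Tool frame: the origin (TCP) lies on the front face of the gripper's body, between the roots of the fingers; the fingertips stand 97 mm ahead of it and the grasp point (between the pads) lies 78 mm ahead of it; z points along the fingers, y is the line along which they close (so a half turn about z gives the same grasp; the last joint's range is limited). The gripper opens to 94 mm and grips with 3 to 60 N. Pads are 16 mm wide; open, the fingers measure 119 mm over their backs; the gripper's body (75 mm by 177 mm) begins 78 mm behind the grasp point.
Start: joints at [-0.067, 0.3, 1.521, -0, 1.321, -0.067], TCP at [549.991, -0.002, 302.646] pointing down, gripper open.
Joint ranges: [-3.03, 3.03], [-0.79, 2.21], [0.23, 2.52], [-1.04, 4.18], [0, 3.07], [-2.55, 2.55]. Speed limits (rad/s): [2.22, 2.22, 2.57, 3.14, 3.14, 3.14].

INTERFACE

Orientations are given as [roll, pitch, yaw] about the fixed x, y, z axes, in that order (R = Rz(yaw) Ry(pitch) Rx(roll)).
In Python, from cell import * gives the robot as it stands.
- The arm moves only by the tool carry_out, never from a script. Its arguments are lists of equal length, an entry for each row: "slide": the shift along the world's x, y, z scaled (see below), a list of three; "dr": the turn, a rotation vector about the world's x, y, z scaled (see below), a list of three; "gripper": the opening in per cent of the stroke, from 0 (shut) to 100 (fully open). A call has 1 to 10 rows; each row is the pose to reach, as a shift and turn from the pose commanded when the call began, turning the shorter way round; what a row does not reach only later rows make up. The controller multiplies each number of a shift by 0.25 m and each number of a turn by 360 degrees. A row lasts 1/12 s, in which the tool goes at most 41.7 mm and 7.16 degrees, less where a joint would pass 70% of its speed; a pose out of reach is approached as far as the arm can. A call with a number of a shift or a turn outside -1 to 1 is refused whole. A call with a gripper value outside its range is refused whole. The fingers move at their own pace and stop on an object; "newtons" is the grip in N (left out, the last holds). Time passes only in rows, so rows that repeat a pose let the fingers close. It gives the time, the measured TCP pose, the force, the opening and the grip force at its end, in the units of the state.
- read_state(): the state, without advancing time (a new reading comes with each control period).
- camera(name): name is "scene" or "side" or "wrist"; returns the picture (384x512x3 uint8, red, green, blue); there is no depth.
- camera_model(name): a dict with "vfov" (degrees; the focal length in pixels is half the picture's height over the tangent of half this angle, whatever the lens; pixels are square), "cx", "cy" (the principal point, pixels), "R" (3x3) and "t" (3): a world point X has camera coordinates R X + t. Camera axes: x right, y down, z forward; pixel columns grow to the right and rows downward; lengths in mm; the calibration is good to about 2 mm. A picture is of the moment at which its call begins: read the wrist's pose just before it. camera_model takes no time and is no camera call; for the wrist camera it gives the pose at the moment of the call.
- sign_off(): hands the job in; it is judged then, once.
The state is a dict: "clock": time; "joints": joint angles; "qd": joint speeds; "effort": joint torques, N m; "eef_pos": TCP position; "eef_rot": TCP orientation; "wrist_force": force on the tool from outside, world axes, zero at the start; "moment": the same for the moment, N m; "finger_gap": finger opening in mm; "finger_force": force on a finger pad.
Only numpy, scipy, OpenCV 4.12 (cv2) and the standard library are available. Lean on these libraries where they do the work, as an engineer would, in place of code of your own. Each camera call takes 0.05 s, during which the arm holds its last target. There are 200 camera calls.

TASK

Lock the watch-movement turntable on the bench: push the brass stud round with a fingertip until the slot across the steel disc lines up with the sliding bar, then push the bar by its thumb plate through the slot until it is fully home, the plate against its guide. Only push: do not pick the bar up, leave everything else on the bench where it is, and finish with the hand clear.

Things in the scene. Friction and masses are not known exactly. Their poses are not given: they have to be found in the camera images.
- stand: Fixed stand of a watch-movement turntable: dark steel base plate 285 x 104 x 12 mm (x from -202 to +83 mm), carrying rail, guide, disc and keeper in a row. Origin on the bench surface, on the disc's upright axis. x is the direction the bar is pushed and the centre line of the row; z up. Rail: x -192 to -52 mm, top at height 30 mm, side lips to 36 mm.
- lock_disc (a joint): Turn of the disc about its upright axis, rad, anticlockwise from above positive, limits -2.1 to 2.1. At 0 the stud points along the stand's +x and the slot lies square across the bar's path; at +1.571 or -1.571 (either will do) the slot is in line with the bar; no stop or click there. Starts between -0.95 and 0.95. Stiff (about 2 N at the stud), stays where it is left.
- disc_top (a point): Centre of the disc's top, on its axis, level with the top face at height 45 mm. Flat steel disc 90 mm across with one straight slot, 18 mm wide and 16 mm deep, right across its middle. On the half opposite the stud a round movement holder, 29 mm across and under 5 mm high, turns with it.
- stud (a point): Half-way up the upright brass stud that turns the disc when pushed: 12 mm diameter (18 mm at its lowest 3 mm), from height 45 to 80 mm (this point at 62.5 mm), 30 mm from the disc's axis, square to the slot. Moves with the disc.
- guide (a point): Top of the guide block, at the middle of its rear edge, height 50 mm, 86 mm behind the disc's axis. The block is 36 mm wide and 34 mm long, bridges the bar, and stops the thumb plate when the bar is home.
- keeper (a point): Middle of the gap, 19 mm wide, in the open-topped keeper beyond the disc, level with its top at height 46 mm; the keeper spans 52 to 78 mm past the disc's axis and is 41 mm wide. The bar's nose ends in it.
- bolt: The sliding bar, loose in its rail: flat steel 14 mm wide, 12 mm high, upright black thumb plate at its rear. Origin under the plate's front face at the bar's underside (height 30 mm); x along the bar to the nose, 152 mm ahead. Origin starts 202 to 214 mm behind the disc's axis and is 86 mm behind it when home. 0.2 to 0.4 kg; slides under a few newtons.
- bolt_nose (a point): Tip of the bar's nose, at mid-height (36 mm). The nose tapers over its last 12 mm to 5 mm wide, so it centres a slot up to about 5 mm out of line. Starts 50 to 62 mm short of the disc's axis; 66 mm past it when the bar is home.
- thumb_plate (a point): Centre of the rear face of the bar's thumb plate, the face to push. The plate is black, upright, 12 mm thick, 36 mm wide, from height 38 to 66 mm (this point at 52 mm).
- loupe: Eyepiece loupe, black stepped cylinder, 38 mm across and 30 mm tall. Bystander, to be left alone. Origin at the centre of its underside.
- watch_case: Closed round steel watch case, 42 mm across and 12 mm thick. Bystander, to be left alone. Origin at the centre of its underside.
- bezel: Loose brass ring, 44 mm outside, 34 mm inside, 8 mm high. Bystander, to be left alone. Origin at the centre of its underside.
- punch: Slim upright punch, a 100 mm tall black and green-tipped stick in a black foot 36 mm across. Bystander, to be left alone. Origin at the centre of its underside.
- jar: Small glass jar with a red cap, 56 mm across and 75 mm tall. Bystander, to be left alone. Origin at the centre of its underside.
- dust_cover: Glass dust cover with a knob, 90 mm across and 54 mm tall. Bystander, to be left alone. Origin at the centre of its underside.
- screwdriver: Screwdriver lying on the bench, 150 mm long. Bystander, to be left alone. Origin at the middle of its length.
- tweezers: Steel tweezers lying on the bench, about 120 mm long. Bystander, to be left alone. Origin at the middle of its length.
Things that resemble listed ones, but are neither listed nor needed, are in the scene too. Several things have the shape of the bolt; the one meant has the colours described above.

How it is judged (in metres and radians):
On the way, in this order (a step that is already met when the one before it is completed fails the run):
1. the disc's slot is in line with the bar (within 0.12 rad) and the bar has not yet gone right through ((value of joint lock_disc between 1.4508 and 1.6908 rad or value of joint lock_disc between -1.6908 and -1.4508 rad) and x of bolt_nose in the frame of stand below 0.035 m), for 0.1 s.
2. the bar has been pushed through the slot and is home (x of bolt_nose in the frame of stand between 0.06 and 0.072 m and y of bolt_nose in the frame of stand between -0.006 and 0.006 m and z of bolt_nose in the frame of stand between 0.03 and 0.044 m), for 0.2 s.
At the end, for the whole second after the job is handed in: The bar lies flat and at rest through the disc's slot: nose within 6 mm of its home place 66 mm past the disc's axis and within 6 mm of the centre line, disc within 0.08 rad of a lined-up position (+1.571 or -1.571) (all of step 2 and (value of joint lock_disc between 1.4908 and 1.6508 rad or value of joint lock_disc between -1.6508 and -1.4908 rad) and linear speed of bolt below 0.02 m/s and angle between bolt's own z axis and vertical below 0.06 rad); the robot touches nothing.
It fails at once if the bar is lifted (its rear or nose rises by more than 12 mm) (height (world z) of thumb_plate above 0.064 m or height (world z) of bolt_nose above 0.048 m).
It fails at once if a bystander is lifted or shifted by more than 15 mm (distance of any of loupe, watch_case, bezel, punch, jar, dust_cover, screwdriver, tweezers from where it was at the start of the episode above 0.015 m).
It also fails if it takes over 54 s, if anything falls off the work surface, if the arm or the gripper's body presses on something with over 40 N, if the wrist force passes 120 N, or if a joint passes its speed limit or range.

## Working session

There is one attempt and no reset: what is moved stays moved. The work goes in short steps, Python scripts to look and compute and a tool call to move; the robot and the scene stay as the last step left them, time stands still between calls to the robot, and variables do not carry over. Pictures are saved under pics/ and viewed, at most 10 in all, crops included, and the job is handed in when it is done.

Besides the shell and the picture viewer there is one more tool, called after "Request:" as name(argument=value, ...), one argument or row to a line, values as JSON. carry_out: Moves the arm, as the interface text tells. Its arguments: {"type":"object","properties":{"slide":{"type":"array","items":{"type":"array","items":{"type":"number","minimum":-1,"maximum":1}}},"dr":{"type":"array","items":{"type":"array","items":{"type":"number","minimum":-1,"maximum":1}}},"gripper":{"type":"array","items":{"type":"number"}},"newtons":{"type":"number"}},"required":["slide","dr","gripper"]}

```bash
mkdir -p pics; cat > h.py <<'E'
from cell import *
import numpy as np, cv2
def ray(m,u,v):
    f=192/np.tan(np.radians(m["vfov"])/2)
    R=np.array(m["R"]);t=np.array(m["t"])
    d=R.T@np.array([(u-m["cx"])/f,(v-m["cy"])/f,1]);return -R.T@t,d
def onz(m,u,v,z):
    o,d=ray(m,u,v);return o+d*(z-o[2])/d[2]
def pix(m,X):
    f=192/np.tan(np.radians(m["vfov"])/2)
    c=np.array(m["R"])@np.array(X,float)+np.array(m["t"]);return np.array([m["cx"]+f*c[0]/c[2],m["cy"]+f*c[1]/c[2]])
def save(n,img):cv2.imwrite("pics/"+n+".png",img[:,:,::-1])
E
python3 - <<'E'
from h import *
a=[camera(n) for n in("scene","side","wrist")]
for n,i in zip(("scene","side","wrist"),a):
    np.save(n+"0.npy",i); m=camera_model(n);o=onz(m,m["cx"],m["cy"],40);print(n,m["vfov"],(-np.array(m["R"]).T@np.array(m["t"])).round(),o.round())
save("all",np.vstack([np.hstack([a[0],a[1]])])[:, :]if 0 else cv2.resize(np.hstack([a[0],a[1]]),(800,300)))
save("scene0",cv2.resize(a[0],(800,600),interpolation=cv2.INTER_CUBIC))
save("side0",cv2.resize(a[1],(800,600),interpolation=cv2.INTER_CUBIC))
save("wrist0",cv2.resize(a[2],(800,600),interpolation=cv2.INTER_CUBIC))
E
```

```text
scene 42.913211824625975 [1513.  -70. 1049.] [487. -23.  40.]
side 55.692371323614836 [  71. -669.  702.] [544.   4.  40.]
wrist 71.5504965911235 [550.  76. 386.] [550. -17.  40.]
```

View pics/scene0.png

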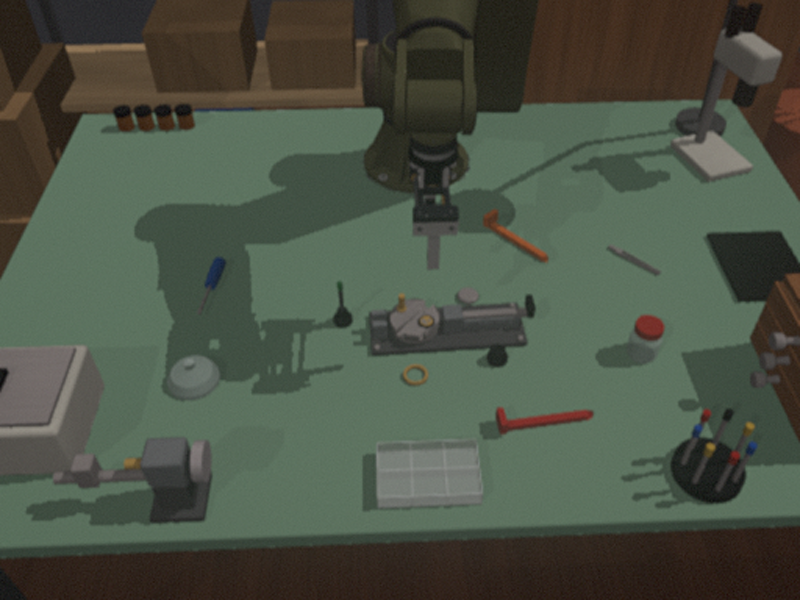

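View pics/wrist0.png

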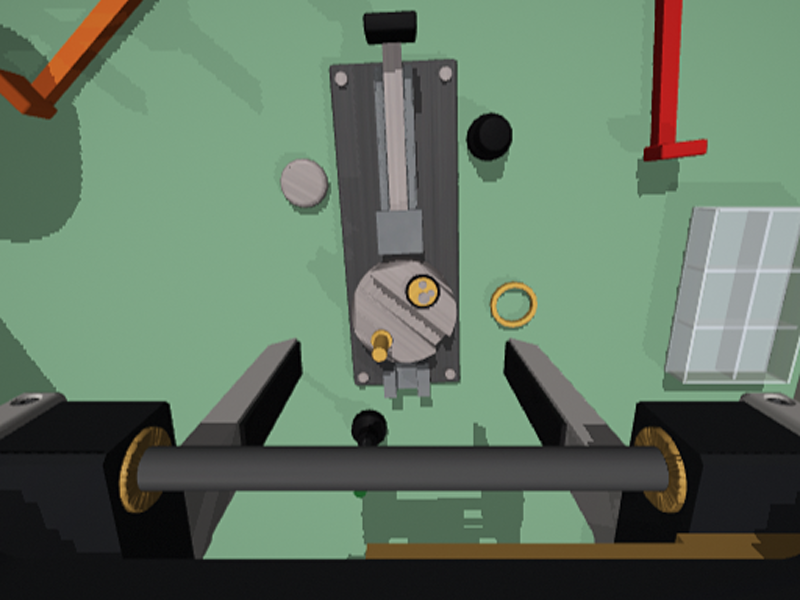

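The wrist picture shows the stand upright in the image, with the thumb plate at (390,27), the guide at (400,232), the disc centre at about (405,311), the stud top at about (380,354) and the keeper at (407,380). Three things have the bolt's shape:
- An orange one at (60,80).
- A red one at (670,80).
- A steel bar with a black plate, in the rail, at (393,130). This fits the description, and a crop will confirm it.

```bash
python3 - <<'E'
from h import *
m=camera_model("wrist");s=1.5625;a=np.load("wrist0.npy")
P=lambda u,v,z:onz(m,u/s,v/s,z)
for n,u,v,z in [("cRL",330,66,12),("cRR",457,60,12),("cFR",460,381,12),("cFL",352,384,12),("guideRL",377,211,50),("guideRR",421,211,50),("guideFL",379,255,50),("guideFR",423,255,50),("disc",405,311,45),("studtop",380,355,80),("plateTopRearL",364,12,66),("plateTopRearR",416,12,66),("plateL f",366,43,38),("keepL",396,372,46),("keepR",417,372,46)]:
    print(n,P(u,v,z).round(1))
hsv=cv2.cvtColor(a,cv2.COLOR_RGB2HSV)
c=a[0:260,200:310]
save("crop1",cv2.resize(c,None,fx=2.3*1,fy=2.3,interpolation=cv2.INTER_CUBIC))
print(read_state()["eef_rot"])
E
```

```text
cRL [491.4 171.5  12. ]
cRR [593.8 175.8  12. ]
cFR [ 606.3 -106.6   12. ]
cFL [ 500.2 -109.8   12. ]
guideRL [529.8  58.7  50. ]
guideRR [564.6  58.7  50. ]
guideFL [530.8  23.7  50. ]
guideFR [566.6  23.7  50. ]
disc [552.  -25.2  45. ]
studtop [532.2 -51.   80. ]
plateTopRearL [524.1 190.3  66. ]
plateTopRearR [559.  190.3  66. ]
plateL f [522.9 180.2  38. ]
keepL [544.1 -81.3  46. ]
keepR [562.8 -81.3  46. ]
[-3.14071172e+00 -5.59023192e-05  1.57077211e+00]
```

View pics/crop1.png

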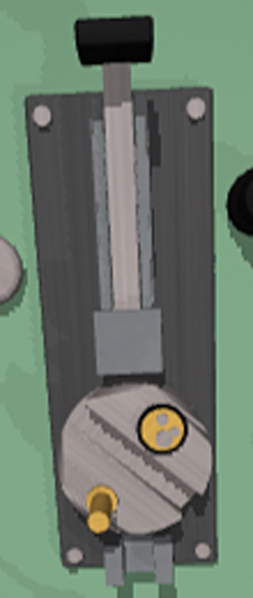

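The crop confirms it: a steel bar with a black plate at (113,40), lying in the rail through the guide. The stand axis runs from about (542.6, 173.7) to (553.2, -108.2). The disc axis is near (550.5, -26.5) and the stud angle is about -0.68 rad, so I'll turn the disc to -1.571. First I'll close the fingers and lower them on the keeper side of the stud.

Request:
carry_out(
  slide=[
    [-0.072, -0.15, 0],
    [-0.072, -0.312, 0],
    [-0.072, -0.312, 0],
    [-0.072, -0.312, -0.15],
    [-0.072, -0.312, -0.3],
    [-0.072, -0.312, -0.4],
    [-0.072, -0.312, -0.4],
    [-0.072, -0.312, -0.4],
    [-0.072, -0.312, -0.4],
    [-0.072, -0.312, -0.4],
  ],
  dr=[
    [0, 0, 0.006],
    [0, 0, 0.006],
    [0, 0, 0.006],
    [0, 0, 0.006],
    [0, 0, 0.006],
    [0, 0, 0.006],
    [0, 0, 0.006],
    [0, 0, 0.006],
    [0, 0, 0.006],
    [0, 0, 0.006],
  ],
  gripper=[0, 0, 0, 0, 0, 0, 0, 0, 0, 0],
)

```text
clock: 0.98
eef_pos: [532.7, -78.0, 204.7]
eef_rot: [3.139, 0.001, 1.609]
wrist_force: [-0.6, -0.5, -0.8]
finger_gap: 30.8
finger_force: 0.0
```

```bash
python3 - <<'E'
from h import *
s=read_state();print(s["eef_pos"],s["finger_gap"],s["clock"])
m=camera_model("wrist");a=camera("wrist");np.save("w1.npy",a)
for X in ([532,-51,80],[550.5,-26.5,45],[532,-78,105]):print(X,pix(m,X)*1.5625)
save("w1",cv2.resize(a,(800,600),interpolation=cv2.INTER_CUBIC))
E
```

```text
[532.71315109 -78.03774022 204.69234536] 30.784499057770695 0.9833
[532, -51, 80] [401.97769115 286.89210829]
[550.5, -26.5, 45] [435.25934814 233.08470003]
[532, -78, 105] [399.98030013 354.61390336]
```

View pics/w1.png

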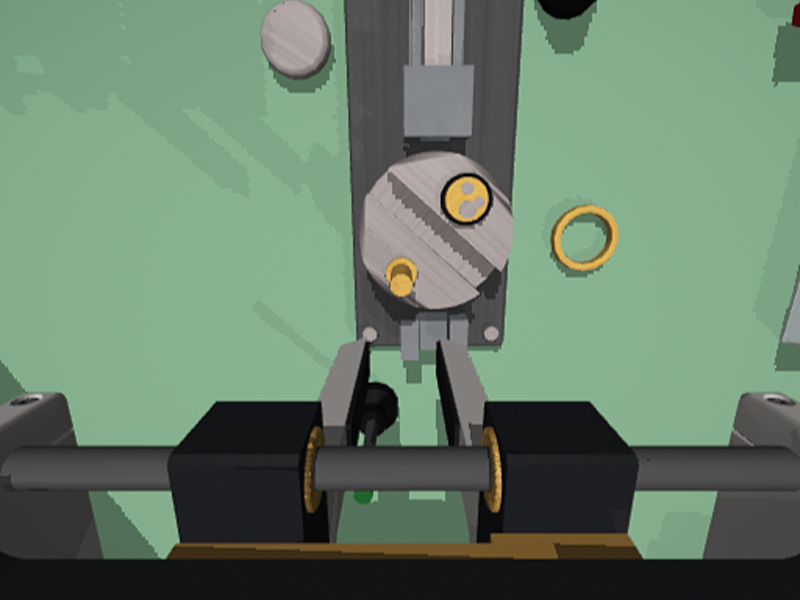

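The stud top is at (401,285) and the disc centre at (437,231), both as predicted. The fingers are still closing. Next I'll finish closing and lower the tips to about 56 mm.

Request:
carry_out(
  slide=[
    [0, 0, 0],
    [0, 0, 0],
    [0, 0, 0],
    [0, 0, 0],
    [0, 0, 0],
    [0, 0, -0.1],
    [0, 0, -0.2],
    [0, 0, -0.208],
    [0, 0, -0.208],
    [0, 0, -0.208],
  ],
  dr=[
    [0, 0, 0],
    [0, 0, 0],
    [0, 0, 0],
    [0, 0, 0],
    [0, 0, 0],
    [0, 0, 0],
    [0, 0, 0],
    [0, 0, 0],
    [0, 0, 0],
    [0, 0, 0],
  ],
  gripper=[0, 0, 0, 0, 0, 0, 0, 0, 0, 0],
)

```text
clock: 1.87
eef_pos: [532.4, -78.1, 151.7]
eef_rot: [3.141, 0.0, 1.609]
wrist_force: [-0.5, 0.2, 0.5]
finger_gap: 0.5
finger_force: 0.0
```

Request:
carry_out(
  slide=[
    [0, 0.01, 0],
    [0, 0.02, 0],
    [0, 0.03, 0],
    [0, 0.04, 0],
    [0, 0.048, 0],
    [0, 0.048, 0],
  ],
  dr=[
    [0, 0, 0],
    [0, 0, 0],
    [0, 0, 0],
    [0, 0, 0],
    [0, 0, 0],
    [0, 0, 0],
  ],
  gripper=[0, 0, 0, 0, 0, 0],
)

```text
clock: 2.37
eef_pos: [532.1, -65.7, 150.9]
eef_rot: [3.141, 0.0, 1.609]
wrist_force: [-0.3, -0.2, -0.1]
finger_gap: 0.6
finger_force: 0.0
```

Request:
carry_out(
  slide=[
    [-0.006, 0.009, 0],
    [-0.013, 0.018, 0],
    [-0.022, 0.03, 0],
    [-0.031, 0.042, 0],
    [-0.036, 0.051, 0],
    [-0.039, 0.058, 0],
    [-0.041, 0.066, 0],
    [-0.043, 0.074, 0],
    [-0.043, 0.074, 0],
  ],
  dr=[
    [0, 0, 0],
    [0, 0, 0],
    [0, 0, 0],
    [0, 0, 0],
    [0, 0, 0],
    [0, 0, 0],
    [0, 0, 0],
    [0, 0, 0],
    [0, 0, 0],
  ],
  gripper=[0, 0, 0, 0, 0, 0, 0, 0, 0],
)

```text
clock: 3.12
eef_pos: [521.2, -47.1, 150.6]
eef_rot: [-3.142, -0.0, 1.609]
wrist_force: [-1.2, -1.7, -1.2]
finger_gap: 0.4
finger_force: 0.4
```

```bash
python3 - <<'E'
from h import *
s=read_state();print(s["eef_pos"],s["wrist_force"],s["clock"])
m=camera_model("wrist");a=camera("wrist");np.save("w2.npy",a)
for X in ([521,-33,80],[550.5,-26.5,45]):print(X,pix(m,X)*1.5625)
save("w2",cv2.resize(a,(800,600),interpolation=cv2.INTER_CUBIC))
E
```

```text
[521.20181391 -47.08546215 150.61335807] [-1.18337053 -1.73528911 -1.22724451] 3.1167
[521, -33, 80] [402.96162908 350.23766643]
[550.5, -26.5, 45] [465.49165408 311.89884703]
```

View pics/w2.png

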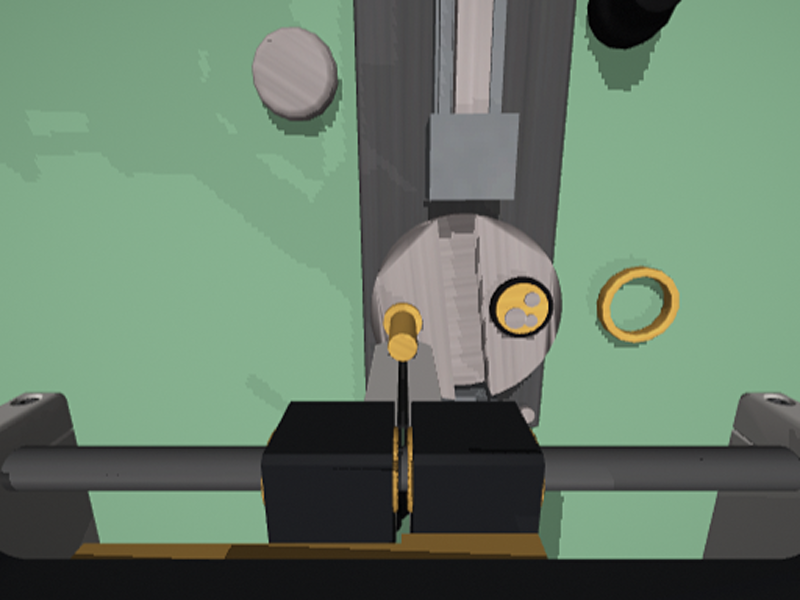

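The slot is now nearly in line. The stud top is at (403,347) and the holder centre at (521,306). The slot's right edge runs from (478,238) to (490,392).

```bash
python3 - <<'E'
from h import *
m=camera_model("wrist");s=1.5625
P=lambda u,v,z:onz(m,u/s,v/s,z)[:2]
ang=lambda d:np.arctan2(d[1],d[0])
yaw=ang(np.array([10.6,-281.9]))
for n,a,b in [("slotR",(478,238,45),(490,392,45)),("guideL",(432,114,50),(429,199,50)),("guideR",(519,114,50),(515,199,50)),("stud-holder",(521,306,49),(403,347,80)),("baseL",(355,0,12),(365,400,12))]:
    p,q=P(*a),P(*b);print(n,p.round(1),q.round(1),round(ang(q-p)-yaw,3), round(ang(q-p),3))
a=np.load("w2.npy")
hs=cv2.cvtColor(a,cv2.COLOR_RGB2HSV)
save("c2",cv2.resize(a[60:260,220:370],(600,800))[:600] if 0 else cv2.resize(a[115:260,225:370],(600,600),interpolation=cv2.INTER_CUBIC))
E
```

```text
slotR [553.6   8.5] [566.1 -67.9] 0.125 -1.409
guideL [529.6  58.7] [530.2  24.9] -0.02 -1.553
guideR [565.2  60.1] [567.2  26.3] 0.022 -1.512
stud-holder [575.4 -21.6] [521.1 -31.7] -1.424 -2.958
baseL [493.5 112.3] [501.  -92.7] -0.001 -1.534
```

View pics/c2.png

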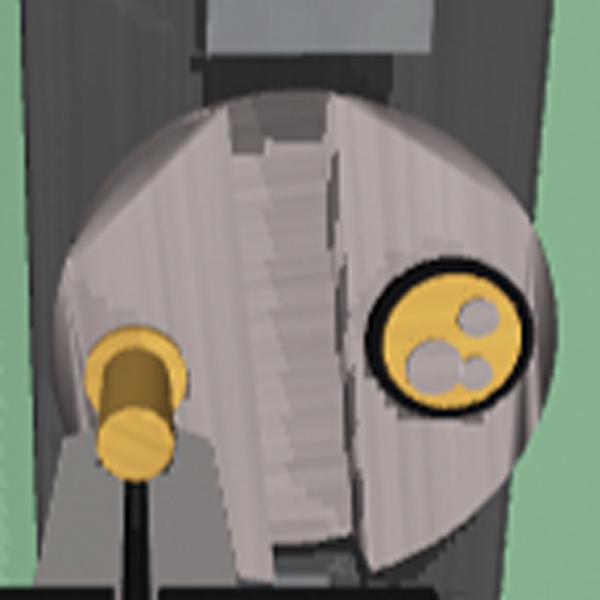

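Two estimates put the disc about 0.13–0.15 rad short, which is about 4.2 mm more at the stud. I'll push that far and then back off.

Request:
carry_out(
  slide=[
    [0, 0.006, 0],
    [-0.001, 0.012, 0],
    [-0.001, 0.017, 0],
    [-0.001, 0.017, 0],
    [-0.001, 0.017, 0],
    [-0.001, 0.0, 0],
    [-0.001, -0.04, 0],
  ],
  dr=[
    [0, 0, 0],
    [0, 0, 0],
    [0, 0, 0],
    [0, 0, 0],
    [0, 0, 0],
    [0, 0, 0],
    [0, 0, 0],
  ],
  gripper=[0, 0, 0, 0, 0, 0, 0],
)

```text
clock: 3.75
eef_pos: [521.2, -57.2, 150.8]
eef_rot: [3.141, -0.0, 1.61]
wrist_force: [-0.6, -0.8, -0.0]
finger_gap: 0.5
finger_force: 0.0
```

```bash
python3 - <<'E'
from h import *
s=read_state();print(s["eef_pos"],s["wrist_force"],s["clock"])
m=camera_model("wrist");a=camera("wrist");np.save("w3.npy",a)
for X in ([520.5,-28,80],[550.5,-26.5,45]):print(X,pix(m,X))
x,y=pix(m,[550.5,-26.5,45]).astype(int);x0,y0=x-72,y-72;print(x0,y0)
save("c3",cv2.resize(a[y0:y0+145,x0:x0+145],(600,600),interpolation=cv2.INTER_CUBIC))
E
```

```text
[521.19747244 -57.23881304 150.77073185] [-0.64958719 -0.79979118 -0.02645867] 3.75
[520.5, -28, 80] [257.97874801 200.66290045]
[550.5, -26.5, 45] [298.8789292  186.30335186]
226 114
```

View pics/c3.png

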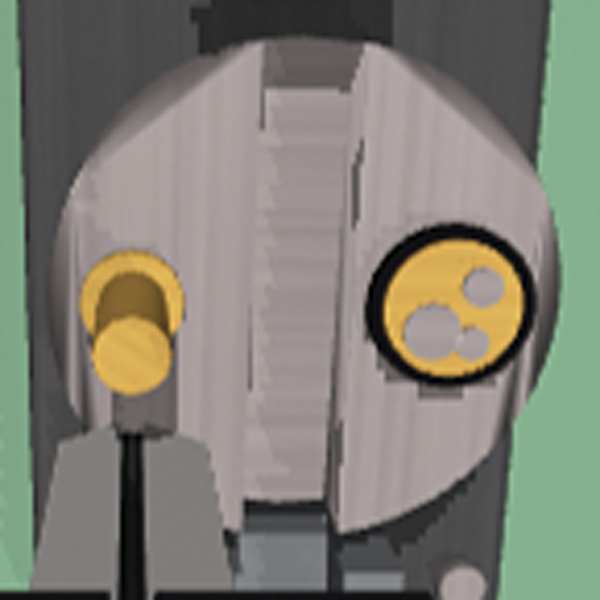

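The slot's left edge runs from (263,45) to (240,530) and its right edge from (365,45) to (335,530) in the crop. The stud top is at (132,355) and the holder at (452,303).

```bash
python3 - <<'E'
from h import *
m=camera_model("wrist");k=600/145
P=lambda u,v,z:onz(m,226+u/k,114+v/k,z)[:2]
ang=lambda d:np.arctan2(d[1],d[0])
yaw=-1.5335
for n,a,b in [("L",(263,45,45),(240,530,45)),("R",(365,45,45),(335,530,45)),("stud-holder",(452,303,49),(132,355,80)),("flange",(452,303,49),(132,305,48)),("baseR",(551,0,12),(512,440,12)),("baseL",(17,0,12),(38,500,12))]:
    p,q=P(*a),P(*b);print(n,p.round(1),q.round(1),round(ang(q-p)-yaw,3))
# bolt plate from first picture: mid-slot etc
E
```

```text
L [540.7  14.8] [542.5 -73.4] -0.018
R [557.7  15.4] [560.3 -72.7] -0.008
stud-holder [576.  -27.3] [520.5 -29.4] -1.569
flange [576.  -27.3] [520.6 -29.9] -1.56
baseR [599.8  24.9] [603.8 -65.9] 0.007
baseL [496.4  21. ] [502.1 -83.6] 0.017
```

The slot is aligned to about ±0.02 rad. Next I'll raise the hand and travel behind the thumb plate.

Request:
carry_out(
  slide=[
    [0, 0, 0.15],
    [0, 0, 0.3],
    [0.02, 0.15, 0.3],
    [0.04, 0.3, 0.3],
    [0.06, 0.45, 0.3],
    [0.08, 0.6, 0.3],
    [0.08, 0.75, 0.3],
    [0.08, 0.9, 0.3],
    [0.08, 1.0, 0.3],
    [0.08, 1.0, 0.3],
  ],
  dr=[
    [0, 0, 0],
    [0, 0, 0],
    [0, 0, 0],
    [0, 0, 0],
    [0, 0, 0],
    [0, 0, 0],
    [0, 0, 0],
    [0, 0, 0],
    [0, 0, 0],
    [0, 0, 0],
  ],
  gripper=[0, 0, 0, 0, 0, 0, 0, 0, 0, 0],
)

```text
clock: 4.63
eef_pos: [540.8, 196.1, 225.6]
eef_rot: [3.141, -0.001, 1.612]
wrist_force: [-0.4, 0.6, -1.4]
finger_gap: 0.2
finger_force: 0.0
```

Request:
carry_out(
  slide=[
    [0, 0.14, 0],
    [0, 0.14, 0],
    [0, 0.14, 0],
  ],
  dr=[
    [0, 0, 0],
    [0, 0, 0],
    [0, 0, 0],
  ],
  gripper=[0, 0, 0],
)

```text
clock: 4.88
eef_pos: [541.1, 227.6, 225.5]
eef_rot: [-3.141, 0.0, 1.61]
wrist_force: [-0.2, -0.1, -1.3]
finger_gap: 0.5
finger_force: 0.0
```

```bash
python3 - <<'E'
from h import *
s=read_state();print(s["eef_pos"],s["clock"])
a=camera("side");m=camera_model("side");b=camera("wrist")
for X in ([541.5,193,52],[541.5,222,128]):print(X,pix(m,X))
x,y=pix(m,[541.5,150,50]).astype(int);print(x,y)
x0=max(0,x-130);y0=max(0,y-120)
save("s4",np.hstack([cv2.resize(a[y0:y0+200,x0:x0+260][:200,:260],(420,323)),cv2.resize(b,(380,323))])); print(x0,y0)
E
```

```text
[541.06845702 227.64024892 225.45797741] 4.8833
[541.5, 193, 52] [220.76494661 159.45372153]
[541.5, 222, 128] [214.32194654 135.02751122]
227 166
97 46
```

View pics/s4.png

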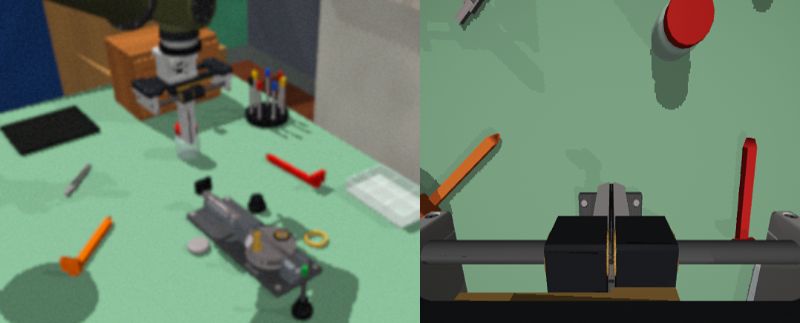

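The side view shows the plate at crop (203,186), which matches the prediction. The hand is behind the plate and clear of the jar. Next I'll lower it, approach and push.

Request:
carry_out(
  slide=[
    [0, 0, -0.15],
    [0, 0, -0.3],
    [0, 0, -0.33],
    [0, 0, -0.33],
    [0.002, -0.05, -0.33],
    [0.003, -0.08, -0.33],
    [0.004, -0.1, -0.33],
    [0.005, -0.12, -0.33],
    [0.006, -0.14, -0.33],
    [0.006, -0.14, -0.33],
  ],
  dr=[
    [0, 0, 0],
    [0, 0, 0],
    [0, 0, 0],
    [0, 0, 0],
    [0, 0, 0],
    [0, 0, 0],
    [0, 0, 0],
    [0, 0, 0],
    [0, 0, 0],
    [0, 0, 0],
  ],
  gripper=[0, 0, 0, 0, 0, 0, 0, 0, 0, 0],
)

```text
clock: 5.82
eef_pos: [542.8, 191.6, 143.8]
eef_rot: [3.141, -0.0, 1.608]
wrist_force: [-0.4, -0.3, 0.4]
finger_gap: 0.6
finger_force: 0.0
```

Request:
carry_out(
  slide=[
    [0.001, -0.02, 0],
    [0.001, -0.04, 0],
    [0.002, -0.06, 0],
    [0.003, -0.08, 0],
    [0.004, -0.1, 0],
    [0.005, -0.12, 0],
    [0.005, -0.14, 0],
    [0.006, -0.16, 0],
    [0.007, -0.18, 0],
    [0.007, -0.18, 0],
  ],
  dr=[
    [0, 0, 0],
    [0, 0, 0],
    [0, 0, 0],
    [0, 0, 0],
    [0, 0, 0],
    [0, 0, 0],
    [0, 0, 0],
    [0, 0, 0],
    [0, 0, 0],
    [0, 0, 0],
  ],
  gripper=[0, 0, 0, 0, 0, 0, 0, 0, 0, 0],
)

```text
clock: 6.65
eef_pos: [544.3, 146.5, 143.1]
eef_rot: [-3.141, 0.0, 1.608]
wrist_force: [-0.4, 0.7, 0.3]
finger_gap: 0.5
finger_force: 0.0
```

```bash
python3 - <<'E'
from h import *
a=camera("side");m=camera_model("side");b=np.load("side0.npy")
for X in ([542,193,66],[542,181,66],[544,138,66],[544,126,66],[545,132,60],[542,187,60]):
    u,v=pix(m,X).round().astype(int);print(X,u,v,a[v,u],b[v,u])
x0,y0=190,120
save("s5",np.hstack([cv2.resize(q[y0:y0+120,x0:x0+120],(400,400),interpolation=cv2.INTER_CUBIC) for q in(a,b)]))
E
```

```text
[542, 193, 66] 221 156 [144 200 160] [109 155 122]
[542, 181, 66] 223 157 [143 197 158] [32 42 36]
[544, 138, 66] 230 163 [120 119 119] [138 196 156]
[544, 126, 66] 232 165 [20 17 17] [138 191 154]
[545, 132, 60] 232 166 [11 12 16] [139 193 156]
[542, 187, 60] 222 158 [146 200 162] [15 21 18]
```

View pics/s5.png

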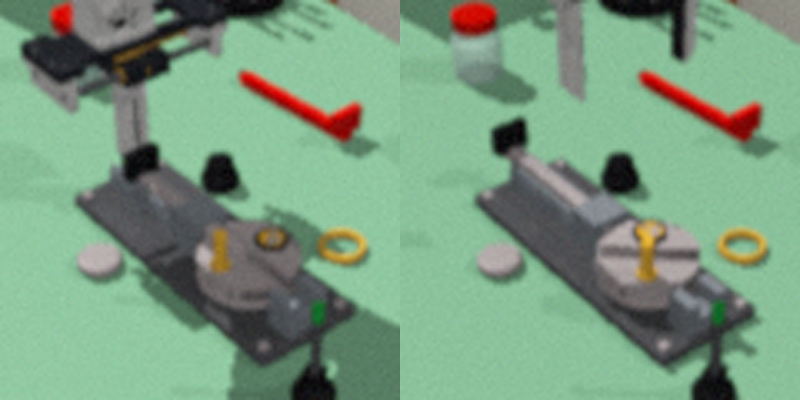

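The left half shows the plate pushed forward by the finger, at (140,160), with the slot in line. The nose is already in the slot, so I'll keep pushing towards home.

Request:
carry_out(
  slide=[
    [0.001, -0.025, 0],
    [0.002, -0.05, 0],
    [0.003, -0.075, 0],
    [0.004, -0.1, 0],
    [0.005, -0.125, 0],
    [0.006, -0.15, 0],
    [0.007, -0.175, 0],
    [0.008, -0.2, 0],
    [0.009, -0.22, 0],
    [0.009, -0.22, 0],
  ],
  dr=[
    [0, 0, 0],
    [0, 0, 0],
    [0, 0, 0],
    [0, 0, 0],
    [0, 0, 0],
    [0, 0, 0],
    [0, 0, 0],
    [0, 0, 0],
    [0, 0, 0],
    [0, 0, 0],
  ],
  gripper=[0, 0, 0, 0, 0, 0, 0, 0, 0, 0],
)

```text
clock: 7.53
eef_pos: [546.6, 91.5, 143.2]
eef_rot: [3.142, 0.0, 1.608]
wrist_force: [-1.0, -0.3, -0.1]
finger_gap: 0.3
finger_force: 0.0
```

Request:
carry_out(
  slide=[
    [0, -0.008, 0],
    [0, -0.016, 0],
    [0, -0.02, 0],
    [0, -0.024, 0],
    [0, -0.028, 0],
    [0, -0.028, 0],
  ],
  dr=[
    [0, 0, 0],
    [0, 0, 0],
    [0, 0, 0],
    [0, 0, 0],
    [0, 0, 0],
    [0, 0, 0],
  ],
  gripper=[0, 0, 0, 0, 0, 0],
)

```text
clock: 8.03
eef_pos: [546.5, 85.4, 143.1]
eef_rot: [-3.141, 0.0, 1.609]
wrist_force: [-0.3, -0.2, 0.1]
finger_gap: 0.7
finger_force: 0.2
```

Request:
carry_out(
  slide=[
    [0, -0.008, 0],
    [0, -0.014, 0],
    [0, -0.018, 0],
    [0, -0.02, 0],
    [0, -0.02, 0],
  ],
  dr=[
    [0, 0, 0],
    [0, 0, 0],
    [0, 0, 0],
    [0, 0, 0],
    [0, 0, 0],
  ],
  gripper=[0, 0, 0, 0, 0],
)

```text
clock: 8.45
eef_pos: [546.5, 80.4, 143.1]
eef_rot: [-3.141, -0.0, 1.608]
wrist_force: [-0.8, 0.6, -0.1]
finger_gap: 0.2
finger_force: 0.3
```

Request:
carry_out(
  slide=[
    [0, -0.004, 0],
    [0, -0.008, 0],
    [0, -0.008, 0],
  ],
  dr=[
    [0, 0, 0],
    [0, 0, 0],
    [0, 0, 0],
  ],
  gripper=[0, 0, 0],
)

```text
clock: 8.7
eef_pos: [546.4, 79.9, 143.1]
eef_rot: [3.141, -0.003, 1.609]
wrist_force: [0.2, 15.9, -1.0]
finger_gap: 0.5
finger_force: 7.3
```

The force rose to 16 N at y = 79.9, as predicted for the plate against the guide (79.5). I'll back off, lift clear and check.

Request:
carry_out(
  slide=[
    [0, 0.03, 0],
    [0, 0.15, 0],
    [0, 0.2, 0],
    [0, 0.2, 0.15],
    [0, 0.2, 0.3],
    [0, 0.2, 0.45],
    [0, 0.2, 0.5],
    [0, 0.2, 0.5],
  ],
  dr=[
    [0, 0, 0],
    [0, 0, 0],
    [0, 0, 0],
    [0, 0, 0],
    [0, 0, 0],
    [0, 0, 0],
    [0, 0, 0],
    [0, 0, 0],
  ],
  gripper=[0, 0, 0, 0, 0, 0, 0, 0],
)

```text
clock: 9.37
eef_pos: [547.3, 128.7, 272.0]
eef_rot: [3.135, -0.0, 1.609]
wrist_force: [-0.8, 0.4, -0.0]
finger_gap: 0.6
finger_force: 0.0
```

```bash
python3 - <<'E'
from h import *
s=read_state();print(s["eef_pos"],s["wrist_force"],s["clock"])
a=camera("side");m=camera_model("side");b=camera("scene");n=camera_model("scene")
q=[]
for c,M,w in((a,m,60),(b,n,60)):
    x,y=pix(M,[550,-10,45]).astype(int);q.append(cv2.resize(c[y-w:y+w,x-w:x+w],(400,400),interpolation=cv2.INTER_CUBIC))
    print([((pix(M,X)-[x-w,y-w])*400/2/w).round() for X in([553,-92.5,42],[546.8,71.5,66],[547.3,59.5,66])])
save("end",np.hstack(q))
E
```

```text
[547.25272546 128.71876449 272.02661094] [-0.80070428  0.40127733 -0.04394498] 9.3667
[array([262., 253.]), array([144., 138.]), array([152., 144.])]
[array([104., 208.]), array([296., 177.]), array([282., 178.])]
```

View pics/end.png

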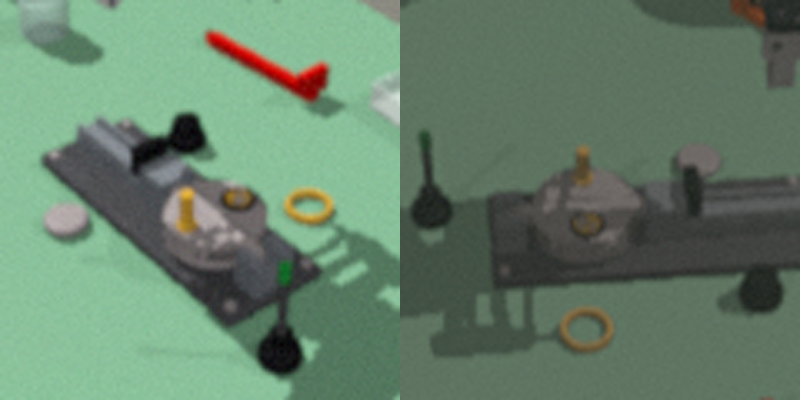

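The plate sits against the guide at (150,150), the bar fills the slot, the bystanders haven't moved and the hand is clear. I'm handing it in.

```bash
python3 -c "
from cell import *
print(sign_off())"
```

```text
the job is handed in; nothing more can be done
None
```

I turned the disc until its slot lined up with the bar, pushed the bar home against the guide, left the hand clear and handed the job in at about 9.5 s; the hand-in returned no verdict.

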